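Shorten the scale's tub stop by one hole and set the tub against it

ROBOT

A 6-joint arm with a two-finger parallel gripper is mounted at the origin on the work surface. World frame = base frame: x ahead of the robot, y to its left, z up, the work surface at z = 0. Lengths are in m, angles in rad, forces in N, time in s.
With the tool pointing down it reaches from about 0.3 to 0.825 m from the base axis. Payload 5.4 kg.
Tool frame: the origin (TCP) lies midway between the tips of the shut fingers; the grasp point (between the pads) lies 19 mm behind it; z points along the fingers, y is the direction in which the jaws open and shut (so a half turn about z gives the same grasp; the last joint's range is limited). The gripper opens to 92 mm and grips with 3 to 60 N. Pads are 20 mm wide; open, the fingers measure 128 mm over their backs; the gripper's body (75 mm by 189 mm) begins 69 mm behind the grasp point.
Start: joints at [0.939, 0.158, 1.597, -0, 1.386, -0.21], TCP at [0.235, 0.525, 0.215] pointing down, gripper open.
Joint ranges: [-2.91, 2.91], [-0.94, 2.29], [0.18, 2.7], [-1.29, 4.43], [0.17, 2.64], [-3, 3]. Speed limits (rad/s): [2.57, 2.57, 3.14, 3.14, 3.14, 3.14].

INTERFACE

Orientations are given as a unit quaternion [x, y, z, w].
In Python, from workcell import env gives the robot as it stands.
- The arm moves only by the shell command python3 -m creep 'ROWS' [FORCE]. ROWS is JSON, one flat list of numbers, 7 for each row, row after row: the shift along the tool's x, y, z in m, then the turn, a rotation vector about the tool's x, y, z in rad, then the finger opening in m, from 0 to 0.0919. A call has 1 to 12 rows; each row is the pose to reach, as a shift and turn from the pose commanded when the call began, along the tool's axes at that moment; what a row does not reach only later rows make up. A row lasts 1/8 s, in which the tool goes at most 62.5 mm and 10.7 degrees, less where a joint would pass 70% of its speed; a pose out of reach is approached as far as the arm can. A call with a gripper value outside its range is refused whole. The fingers move at their own pace and stop on an object; FORCE is the grip in N (left out, the last holds). Time passes only in rows, so rows that repeat a pose let the fingers close. It gives the time, the measured TCP pose, the force and the opening at its end, in the units of the state.
- env.get_state(): the state, without advancing time (a new reading comes with each control period).
- env.get_image(name): name is "scene" or "top"; returns the picture (420x560x3 uint8, red, green, blue); there is no depth.
- env.get_calibration(name): a dict with "vertical_fov" (degrees; the focal length in pixels is half the picture's height over the tangent of half this angle, whatever the lens; pixels are square), "cx", "cy" (the principal point, pixels), "camera_from_world" (4x4, takes a point from world to camera coordinates). Camera axes: x right, y up, looking along -z (the intrinsics and any distortion apply to the point x, -y, -z); pixel columns grow to the right and rows downward; lengths in m; the calibration is good to about 2 mm. A picture is of the moment at which its call begins. get_calibration takes no time and is no camera call.
- env.job_done(): hands the job in, once; it reports no verdict.
Trained networks look in the newest picture that a camera, given by its name, has taken for a name from the list of things; names that differ only in an ending like _2 or _b are one class to them, and where a whole thing is asked for, a point or a joint stands for the part that bears it (a point fixed in the world has none). Each returns a list of dicts, best first, with "p" (0 to 1); they miss things now and then, are a little off and sometimes report something else, mostly with a low value. They report only what shows in the picture. A call takes as long as a camera call. They do not tell look-alikes from the thing itself.
- env.silhouettes(camera, label): "mask" (420x560 bool, what is visible of it) and "position" ([row, column] in pixels, amid what is visible of it).
The state is a dict: "time": time; "joints": joint angles; "joint_vel": joint speeds; "tau": joint torques, N m; "position": TCP position; "orientation": TCP orientation; "wrist_force": force on the tool from outside, world axes, zero at the start; "wrist_torque": the same for the moment, N m; "grip_width": finger opening in m.
Only numpy, scipy, OpenCV 4.12 (cv2) and the standard library are available. Lean on these libraries where they do the work, as an engineer would, in place of code of your own. Each camera call takes 0.05 s, during which the arm holds its last target.

TASK

The telescoping stop bar on the weighing scale is set for a bigger tub. Press in its sprung button and shorten the bar to its next hole only, gently and without forcing it, until the button has sprung fully up in that hole; then gently slide the tub that stands on the scale along the pan until it sits flat against the stop plate, and let go. Leave everything else as it is.

Things in the scene. Friction and masses are not known exactly. Their poses are not given: they have to be found in the camera images.
- scale: low bench scale, fixed. Origin: centre of its underside, on the table; x points across the pan away from the stop bar, y along the bar, z up. Pan 260 mm (x) by 360 mm (y), top 45 mm above the table. The stop bar runs along y at x = -165 mm; its bracket (50 x 45 mm, 94 mm tall) stands at y = -200 mm and holds a fixed inner tube 20 mm wide that points to +y
- stop: steel sleeve sliding on the inner tube: square tube 26 mm wide, own y from -35 to +200 mm, flat top 85 mm above the table. Origin: centre of its first hole, level with the top; axes as the scale's. Holes 12.5 mm wide in its top: first at y = 0, the next in a small adjusting plate, set anywhere from 55 to 95 mm (not measured: feel for it), the last at 160 mm. It moves to -y when shortened
- stop_ledge (a point): the middle of the +y face of the thumb ledge, an upright lip across the top of the sleeve, 26 mm wide, 14 mm high and 6 mm thick. The face stands 14 mm to the -y side of the first hole's centre; a finger that holds the button down can push the sleeve towards -y by this face. The sleeve slides with about 4 N of friction and may bend if it is pushed or pressed with more than 25 N
- stop_plate (a point): the middle of the -y face of the stop plate at the sleeve's +y end: an upright steel plate 228 mm wide (across the pan, own x from -13 to +215 mm of the stop), 54 mm high, 6 mm thick, its lower edge 7 mm above the pan. It moves with the sleeve
- stop_slide (a joint): how far the bar has been shortened, m: 0 with the button in the first hole (start); somewhere from 0.055 to 0.095 in the next hole, differing each time; 0.160 in the last
- button_top (a point): top of the sprung button, a round-ended pin 11 mm across on the fixed inner tube, 6 mm proud of the sleeve's top; it stays put while the sleeve slides. 2 N starts it, 4.2 N presses it flush. Held flush, about 10 N along the bar drives the hole's edge over it; the sleeve's wall then keeps it down until the next hole comes, where it springs up and locks the sleeve
- button_travel (a joint): how far the button is pressed in, m: 0 fully up, 0.006 flush with the sleeve's top, 0.008 when held down under the sleeve's wall
- tub: empty plastic tub on the pan, open on top, 170 mm (x) by 140 mm (y), 85 mm tall, wall 4 mm, about 0.4 kg. Origin: centre of its underside, z up. It stands nearly square to the scale, some 25 to 105 mm short of where the plate will be once the bar is shortened, and slides easily
- tub_face (a point): centre of the tub's outer +y wall, 30 mm above its underside: the wall that goes against the stop plate
- tub_back (a point): centre of the tub's outer -y wall, 30 mm above its underside: push here towards the plate; open space on this side
- weight: brass knob weight, 28 mm across and 46 mm tall, on the far +y corner of the pan, past the end of the stop plate; origin at the centre of its underside. Leave it
- receipt_pad: receipt pad 100 x 150 x 16 mm on the table, origin under its centre. Leave it
- pen_a: pen 135 mm long, 8 mm thick, on the table, origin under its centre. Leave it
- pen_b: pen 135 mm long, 8 mm thick, lying on the pan along its +x edge, clear of the tub's way, origin under its centre. Leave it
- label_roll: roll of labels 76 mm across, 50 mm tall, on the table, origin under its centre. Leave it
- spare_tub: a second tub like the first, on the table beside the scale, origin under its centre. Leave it
- spray_bottle: bottle 64 mm across, 170 mm tall, on the table beside the scale, origin under its centre. Leave it
Things that resemble listed ones, but are neither listed nor needed, are in the scene too. What is shaped like the tub but orange is not meant.

How it is judged:
By the outcome, as a careful person would: the job done as asked, in the order asked, and still so for the second after the job is handed in, with the robot touching nothing.
It also fails if it takes over 58 s, if anything falls off the work surface, if the arm or the gripper's body presses on something with over 40 N, if the wrist force passes 120 N, or if a joint passes its speed limit or range.

## Working session

There is one attempt and no reset: what is moved stays moved. The work goes in short steps, Python scripts to look and compute and a shell command to move; the robot and the scene stay as the last step left them, time stands still between calls to the robot, and variables do not carry over. Pictures are saved under pics/ and viewed, and the job is handed in when it is done.

```bash
ls; mkdir -p pics; python3 - <<'E'
from workcell import env
import cv2,json
for n in("scene","top"):
    im=env.get_image(n); cv2.imwrite(f"pics/{n}0.png",im[:,:,::-1])
    c=env.get_calibration(n); print(n,c)
s=env.get_state()
for k,v in s.items(): print(k,v)
E
```

```text
pics
scene {'vertical_fov': 57.397109971535514, 'cx': 280.67147592520183, 'cy': 214.19107350145381, 'camera_from_world': array([[-0.1086135 ,  0.99406638, -0.00592732,  0.05092001],
       [-0.5717937 , -0.0575955 ,  0.81837322,  0.20547552],
       [ 0.81317592,  0.09227558,  0.57465654, -1.46640133],
       [ 0.        ,  0.        ,  0.        ,  1.        ]])}
top {'vertical_fov': 50.399053141842664, 'cx': 279.7498488126427, 'cy': 208.52002445437296, 'camera_from_world': array([[ 0.01352447, -0.99983614,  0.01203262, -0.01325999],
       [ 0.98308308,  0.01549421,  0.18250365, -0.50401526],
       [-0.18266018,  0.0093608 ,  0.98313154, -1.33528801],
       [ 0.        ,  0.        ,  0.        ,  1.        ]])}
time 0.1
joints [ 9.38929918e-01  1.58964265e-01  1.59810026e+00  9.28641558e-07
  1.38622851e+00 -2.10077670e-01]
joint_vel [ 0.00207854  0.00124607 -0.00459017  0.00165145 -0.00012035  0.00102323]
tau [ 3.59894420e-04 -3.86501348e+01 -3.22962034e+01  7.03687593e-02
  3.38874827e-02 -9.17137231e-05]
position [0.23506295 0.5241308  0.21373265]
orientation [ 2.09334545e-01  9.77843712e-01 -7.75773712e-04 -3.47844119e-04]
wrist_force [ 0.68124369  0.12994962 -0.01406912]
wrist_torque [ 0.03859233 -0.00444427 -0.00971362]
grip_width 0.09172884696595585
```

View pics/scene0.png

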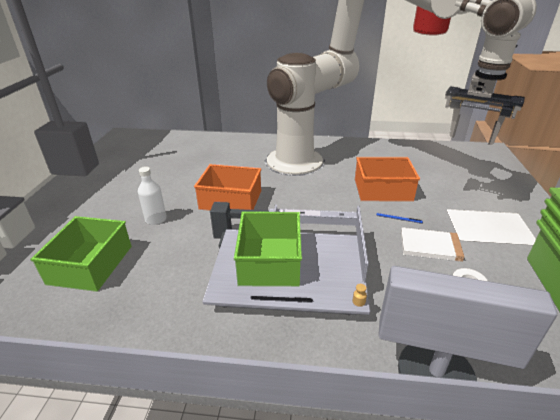

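View pics/top0.png

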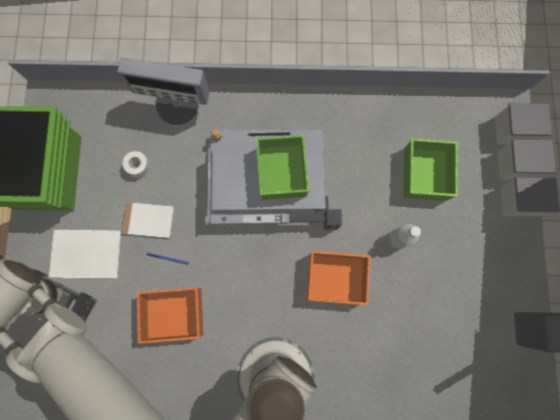

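```bash
cat > h.py <<'E'
import numpy as np,cv2
from workcell import env
def cal(n):
    c=env.get_calibration(n); f=210/np.tan(np.radians(c["vertical_fov"])/2); return f,c["cx"],c["cy"],np.array(c["camera_from_world"])
def proj(n,P):
    f,cx,cy,T=cal(n); P=np.atleast_2d(P); q=P@T[:3,:3].T+T[:3,3]
    return np.c_[cx+f*q[:,0]/-q[:,2], cy+f*(-q[:,1])/-q[:,2]]  # u,v
def unproj(n,u,v,z):
    f,cx,cy,T=cal(n); d=np.array([(u-cx)/f,-(v-cy)/f,-1]); R=T[:3,:3]
    o=-R.T@T[:3,3]; d=R.T@d; return o+d*(z-o[2])/d[2]
E
python3 - <<'E'
from h import *
im={n:env.get_image(n) for n in("scene","top")}
print(env.get_calibration("top").keys())
for l in("scale","stop","stop_plate","button_top","stop_ledge","tub","tub_face","tub_back","weight"):
  for n in im:
    for d in env.silhouettes(n,l)[:3]:
        m=d["mask"]; r,c=np.where(m)
        print(l,n,round(d["p"],2),np.round(d["position"],1),m.sum(),(c.min(),r.min(),c.max(),r.max()) if m.any() else '')
t=im["top"][120:240,200:350]; cv2.imwrite("pics/topz.png",cv2.resize(t[:,:,::-1],None,fx=5,fy=5,interpolation=cv2.INTER_CUBIC))
t=im["scene"][190:310,200:380]; cv2.imwrite("pics/scenez.png",cv2.resize(t[:,:,::-1],None,fx=4.4,fy=4.4,interpolation=cv2.INTER_CUBIC))
E
```

```text
dict_keys(['vertical_fov', 'cx', 'cy', 'camera_from_world'])
scale scene 0.73 [269.7 312.9] 9531 (np.int64(203), np.int64(202), np.int64(369), np.int64(314))
scale top 0.87 [187.5 250.5] 7663 (np.int64(207), np.int64(129), np.int64(340), np.int64(229))
scale top 0.65 [217.9 231.5] 1020 (np.int64(207), np.int64(149), np.int64(288), np.int64(224))
stop scene 0.72 [219.8 339.3] 1248 (np.int64(270), np.int64(207), np.int64(367), np.int64(279))
stop top 0.94 [216.9 232.7] 1034 (np.int64(207), np.int64(148), np.int64(288), np.int64(224))
stop_plate scene 0.55 [220.  340.1] 1347 (np.int64(270), np.int64(207), np.int64(367), np.int64(281))
stop_plate top 0.67 [168.6 284.5] 3042 (np.int64(256), np.int64(135), np.int64(309), np.int64(199))
stop_plate top 0.63 [219.8 236.4] 951 (np.int64(207), np.int64(151), np.int64(288), np.int64(224))
stop_ledge scene 0.8 [219.9 344.2] 1164 (np.int64(271), np.int64(207), np.int64(367), np.int64(279))
stop_ledge top 0.93 [216.1 227.3] 1170 (np.int64(206), np.int64(149), np.int64(289), np.int64(225))
tub scene 0.88 [181.3 388.7] 2538 (np.int64(355), np.int64(1
[... 1186 characters left out ...]
int64(201))
tub_back scene 0.64 [187.9 229.7] 2429 (np.int64(195), np.int64(165), np.int64(260), np.int64(209))
tub_back scene 0.57 [250.1 264.4] 4771 (np.int64(234), np.int64(210), np.int64(301), np.int64(287))
tub_back top 0.76 [277.5 340.3] 3034 (np.int64(307), np.int64(251), np.int64(369), np.int64(304))
tub_back top 0.72 [164.3 286.9] 3036 (np.int64(255), np.int64(135), np.int64(308), np.int64(199))
tub_back top 0.69 [316.5 168.1] 3319 (np.int64(137), np.int64(288), np.int64(202), np.int64(342))
weight scene 0.63 [293.6 358.5] 258 (np.int64(353), np.int64(284), np.int64(366), np.int64(306))
weight scene 0.17 [241.9 434.1] 1562 (np.int64(401), np.int64(228), np.int64(463), np.int64(261))
```

View pics/topz.png

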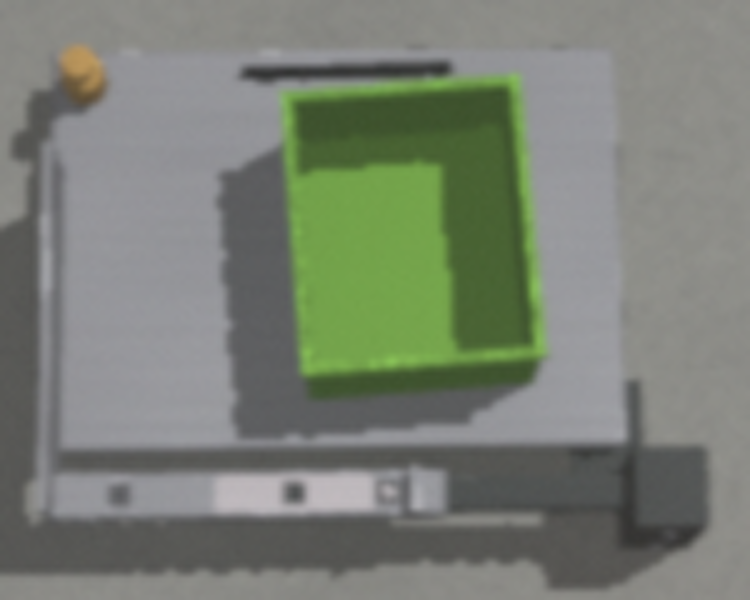

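View pics/scenez.png

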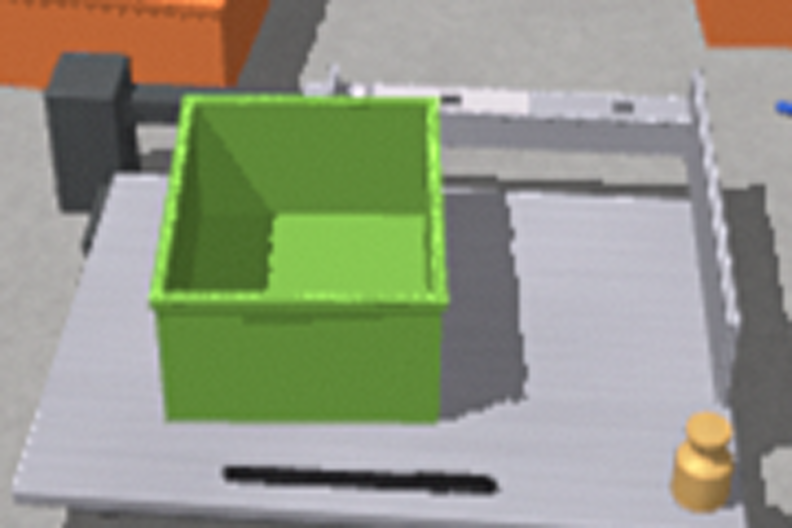

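```bash
cat > fit.py <<'E'
from h import *
from scipy.optimize import least_squares
def dist(n,uv,k):
    f,cx,cy,T=cal(n); p=(uv-[cx,cy])/f; r2=(p**2).sum(1,keepdims=True); return p*(1+k*r2)*f+[cx,cy]
top=[((.13,-.18,.045),612,51),((-.13,-.18,.045),627,440),((.13,.18,.045),52,50),
 ((-.19,-.2225,.094),704,525),((-.14,-.2225,.094),708,449)]
topb=[((-.165,0,.091),391,490),((-.165,.16,.085),119,494)]
sc=[((.13,-.18,.045),15,494),((-.13,-.18,.045),113,175),((-.19,-.2225,.094),64,54),((-.14,-.2225,.094),47,92),((-.19,-.1775,.094),128,58),((-.14,-.1775,.094),133,93)]
scb=[((-.165,.16,.085),623,107)]
def W(p,P): 
    c,s=np.cos(p[2]),np.sin(p[2]); P=np.array(P); return np.c_[p[0]+c*P[:,0]-s*P[:,1],p[1]+s*P[:,0]+c*P[:,1],P[:,2]]
def res(p,kk=True):
    o=[]
    for n,a,b,z,off,k in(("top",top,topb,5,(200,120),p[4]),("scene",sc,scb,4.4,(200,190),p[5])):
        P=[q[0] for q in a]+[np.array(q[0])+[0,p[3],0] for q in b]
        uv=np.array([q[1:] for q in a+b])/z+off
        o.append(dist(n,proj(n,W(p,P)),k)-uv)
    return np.concatenate(o).ravel()
if __name__=="__main__":
    r=least_squares(res,[.55,.1,0,0,0,0]); print(r.x.round(4)); print(r.fun.reshape(-1,2).round(1))
    r0=r
    r=least_squares(lambda q:res(np.r_[q,0,0]),[.55,.1,0,0]); print(r.x.round(4)); print(r.fun.reshape(-1,2).round(1))
    p=r0.x
    print("button",W(p,[(-.165,p[3],.091)]))
E
python3 fit.py
```

```text
[ 0.6324  0.0397  0.025  -0.0338 -0.1486 -0.0136]
[[-0.9 -1. ]
 [-1.4  0.4]
 [-0.5  0.2]
 [-0.2  0.1]
 [-1.6 -1.2]
 [-1.  -0.4]
 [ 0.1 -0.4]
 [-0.7 -1.1]
 [ 0.8 -1.1]
 [-0.4 -1.4]
 [-0.7  0.2]
 [ 1.1 -1.7]
 [-3.6  0.6]
 [-0.8 -0.2]]
[ 0.6321  0.0397  0.0253 -0.034 ]
[[-0.7 -1.3]
 [-1.3  0.5]
 [-1.1 -0.4]
 [-0.   0.2]
 [-1.4 -1.1]
 [-0.9 -0.3]
 [-0.  -0.3]
 [-0.7 -1.1]
 [ 0.8 -1.2]
 [-0.4 -1.5]
 [-0.7  0.1]
 [ 1.1 -1.7]
 [-3.6  0.6]
 [-0.8 -0.3]]
button [[0.46831999 0.00171909 0.091     ]]
```

```bash
sed -i 's/uv=np.array(\[q\[1:\] for q in a+b\])\/z+off/uv=(np.array([q[1:] for q in a+b])+.5)\/z-.5+off/' fit.py
cat >> fit.py <<'E'
    for nm,pp in(("k",r0.x),("nok",np.r_[r.x,0,0])):
        print(nm,"button",W(pp,[(-.165,pp[3],.091)]).round(4))
        c,s=np.cos(pp[2]),np.sin(pp[2])
        def loc(w): d=np.array(w[:2])-pp[:2]; return (d@[[c,-s],[s,c]])
        L=[(283,93),(518,76),(546,352),(303,372)]  # tub rim corners z=.130
        for q in L:
            u,v=(np.array(q)+.5)/5-.5+[200,120]; print("rim",loc(unproj("top",u,v,.13)).round(4))
        for q,z in(((293,493),.085),((391,490),.091),((119,494),.085),((425,490),.099),((42,145),.106),((42,515),.106)):
            u,v=(np.array(q)+.5)/5-.5+[200,120]; print(q,loc(unproj("top",u,v,z)).round(4))
E
python3 fit.py
```

```text
[ 0.6327  0.0395  0.0253 -0.0334 -0.105  -0.0147]
[[-0.4 -0.8]
 [-0.9  0.7]
 [-0.2  0.3]
 [ 0.3  0.4]
 [-1.1 -0.9]
 [-0.7 -0.1]
 [ 0.3 -0.1]
 [-0.4 -0.6]
 [ 1.1 -0.7]
 [-0.1 -1. ]
 [-0.4  0.6]
 [ 1.4 -1.2]
 [-3.4  1.1]
 [-0.3  0.2]]
[ 0.6325  0.0396  0.0255 -0.0335]
[[-0.3 -1.1]
 [-0.8  0.8]
 [-0.7 -0.1]
 [ 0.4  0.5]
 [-1.  -0.9]
 [-0.6 -0. ]
 [ 0.3  0. ]
 [-0.5 -0.6]
 [ 1.1 -0.7]
 [-0.1 -1. ]
 [-0.4  0.6]
 [ 1.4 -1.2]
 [-3.3  1.1]
 [-0.3  0.2]]
button [[0.46860875 0.00199616 0.091     ]]
k button [[0.4686 0.002  0.091 ]]
rim [0.0694 0.027 ]
rim [ 0.0791 -0.1139]
rim [-0.0908 -0.1267]
rim [-0.1015  0.0157]
(293, 493) [-0.1657  0.0233]
(391, 490) [-0.1654 -0.0354]
(119, 494) [-0.1653  0.1273]
(425, 490) [-0.1669 -0.0554]
(42, 145) [0.046 0.174]
(42, 515) [-0.1808  0.17  ]
nok button [[0.4684 0.0019 0.091 ]]
rim [0.0697 0.0269]
rim [ 0.0793 -0.114 ]
rim [-0.0905 -0.1268]
rim [-0.1012  0.0156]
(293, 493) [-0.1654  0.0233]
(391, 490) [-0.1652 -0.0354]
(119, 494) [-0.165   0.1273]
(425, 490) [-0.1667 -0.0555]
(42, 145) [0.0463 0.1739]
(42, 515) [-0.1805  0.1699]
```

```bash
python3 -m creep '[-0.427,-0.381,0.075,0,0,1.1235,0, -0.427,-0.381,0.075,0,0,1.1235,0, -0.427,-0.381,0.075,0,0,1.1235,0, -0.427,-0.381,0.075,0,0,1.1235,0, -0.427,-0.381,0.075,0,0,1.1235,0, -0.427,-0.381,0.075,0,0,1.1235,0, -0.427,-0.381,0.075,0,0,1.1235,0, -0.427,-0.381,0.075,0,0,1.1235,0, -0.427,-0.381,0.075,0,0,1.1235,0, -0.427,-0.381,0.075,0,0,1.1235,0, -0.427,-0.381,0.075,0,0,1.1235,0, -0.427,-0.381,0.075,0,0,1.1235,0]' 20
python3 - <<'E'
from h import *
s=env.get_state(); print(s)
from scipy.spatial.transform import Rotation as R
print(R.from_quat(s["orientation"]).as_matrix().round(4))
im=env.get_image("scene"); t=im[130:310,200:380]; cv2.imwrite("pics/s1.png",cv2.resize(t[:,:,::-1],None,fx=3.3,fy=3.3,interpolation=cv2.INTER_CUBIC))
im=env.get_image("top"); t=im[120:240,200:350]; cv2.imwrite("pics/t1.png",cv2.resize(t[:,:,::-1],None,fx=5,fy=5,interpolation=cv2.INTER_CUBIC))
E
```

```text
time: 2.6
position: [0.4686, 0.0036, 0.1397]
orientation: [0.697, 0.717, 0.0, -0.0]
wrist_force: [-0.7, -0.3, -0.9]
grip_width: 0.0005
{'time': 2.6, 'joints': array([-2.51361949e-01, -4.88714760e-02,  1.96679139e+00,  4.79156615e-04,
        1.22400184e+00, -2.78662379e-01]), 'joint_vel': array([ 0.00916967, -0.0063411 ,  0.00213359, -0.0025929 , -0.00146959,
       -0.00524381]), 'tau': array([-7.10682236e-01, -2.80364102e+01, -3.04687572e+01,  3.67195811e-02,
        1.70540647e-02,  3.89037916e-03]), 'position': array([0.46855339, 0.0036187 , 0.13969766]), 'orientation': array([ 6.97447402e-01,  7.16635921e-01,  1.13661326e-04, -2.54792007e-04]), 'wrist_force': array([-0.73927668, -0.33657318, -0.87466432]), 'wrist_torque': array([-0.03542535,  0.06079862, -0.00013688]), 'grip_width': 0.0005053804281722297}
[[-2.710e-02  9.996e-01 -2.000e-04]
 [ 9.996e-01  2.710e-02  5.000e-04]
 [ 5.000e-04 -2.000e-04 -1.000e+00]]
```

View pics/s1.png

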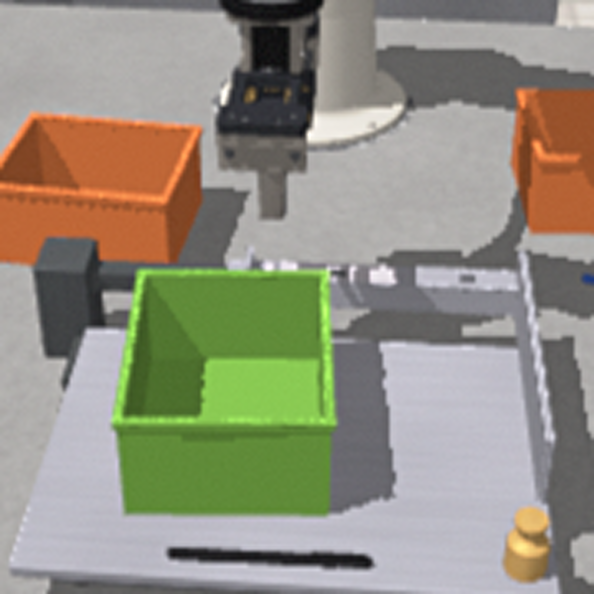

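View pics/t1.png

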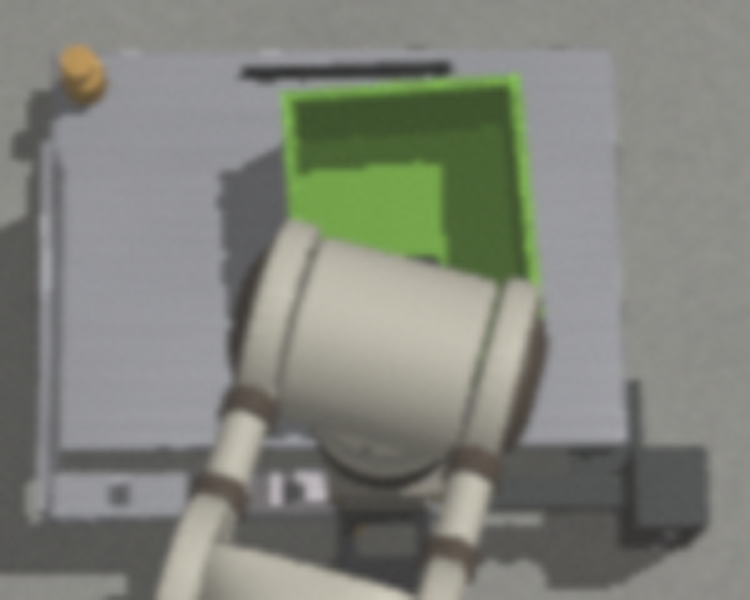

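```bash
python3 - <<'E'
from h import *
print(proj("scene",[(0.4686,.0036,.1397)]))
x,y,t=.4684,.0019,.0255
for o in(-20,-14,0): 
  P=(x-np.sin(t)*o/1e3,y+o/1e3,.099); print(o,((proj("scene",[P])-[200,130]+.5)*3.3-.5).round(1))
E
```

```text
[[281.73067651 194.47081671]]
-20 [[244.5 255.1]]
-14 [[251.9 255.4]]
0 [[269.  256.1]]
```

```bash
python3 -m creep '[0,0,0.02,0,0,0,0, 0,0,0.035,0,0,0,0, 0,0,0.044,0,0,0,0, 0,0,0.046,0,0,0,0, 0,0,0.046,0,0,0,0]'; python3 -m creep '[0,0,0.001,0,0,0,0, 0,0,0.002,0,0,0,0,0,0,0.002,0,0,0,0]'; python3 -m creep '[0,0,0.001,0,0,0,0, 0,0,0.002,0,0,0,0,0,0,0.002,0,0,0,0]'
```

```text
time: 3.32
position: [0.4693, 0.0021, 0.0939]
orientation: [0.698, 0.716, 0.0, 0.0]
wrist_force: [0.3, 0.1, 0.4]
grip_width: 0.0002
time: 3.7
position: [0.4691, 0.0021, 0.0917]
orientation: [0.698, 0.716, 0.0, 0.0]
wrist_force: [0.1, 0.8, 0.3]
grip_width: 0.0002
time: 4.08
position: [0.4692, 0.0021, 0.0898]
orientation: [0.698, 0.716, 0.0, 0.0]
wrist_force: [-1.2, 0.5, 2.4]
grip_width: 0.0002
```

```bash
python3 -m creep '[0,0,0.001,0,0,0,0, 0,0,0.002,0,0,0,0,0,0,0.002,0,0,0,0]'; python3 -m creep '[0,0,0.001,0,0,0,0, 0,0,0.0015,0,0,0,0,0,0,0.0015,0,0,0,0]'; 
```

```text
time: 4.45
position: [0.4691, 0.0021, 0.0877]
orientation: [0.698, 0.716, 0.0, 0.0]
wrist_force: [-1.0, 0.6, 3.4]
grip_width: 0.0007
time: 4.82
position: [0.4692, 0.0021, 0.0862]
orientation: [0.698, 0.716, 0.0, 0.0]
wrist_force: [-0.4, -0.9, 3.8]
grip_width: 0.0004
```

```bash
python3 -m creep '[0,0,0.0005,0,0,0,0, 0,0,0.0007,0,0,0,0]';python3 -m creep '[0,0,0.0003,0,0,0,0, 0,0,0.0005,0,0,0,0,0,0,0.0005,0,0,0,0]'; 
```

```text
time: 5.08
position: [0.4691, 0.0021, 0.0855]
orientation: [0.698, 0.716, 0.0, 0.0]
wrist_force: [-0.0, -0.0, 2.5]
grip_width: 0.0006
time: 5.45
position: [0.4692, 0.0021, 0.0853]
orientation: [0.698, 0.716, 0.0, 0.0]
wrist_force: [-1.7, -0.5, 6.2]
grip_width: 0.0004
```

```bash
python3 -m creep '[-0.001,0,0,0,0,0,0, -0.002,0,0,0,0,0,0,-0.0025,0,0,0,0,0,0,-0.0025,0,0,0,0,0,0]';python3 -m creep '[-0.0005,0,0,0,0,0,0, -0.001,0,0,0,0,0,0,-0.001,0,0,0,0,0,0]'; 
```

```text
time: 5.95
position: [0.4692, 0.001, 0.0853]
orientation: [0.698, 0.716, 0.001, -0.001]
wrist_force: [-0.6, 4.3, 7.7]
grip_width: 0.0002
time: 6.32
position: [0.4693, 0.0, 0.0853]
orientation: [0.698, 0.716, 0.001, -0.001]
wrist_force: [-0.5, 5.3, 7.5]
grip_width: 0.0006
```

```bash
python3 -m creep '[-0.0005,0,0,0,0,0,0, -0.001,0,0,0,0,0,0,-0.001,0,0,0,0,0,0]';python3 -m creep '[-0.0005,0,0,0,0,0,0, -0.001,0,0,0,0,0,0,-0.001,0,0,0,0,0,0]'; 
```

```text
time: 6.7
position: [0.4694, -0.001, 0.0854]
orientation: [0.698, 0.716, 0.001, -0.001]
wrist_force: [0.2, 6.3, 7.9]
grip_width: 0.0005
time: 7.08
position: [0.4694, -0.002, 0.0854]
orientation: [0.698, 0.716, 0.001, -0.001]
wrist_force: [-1.1, 5.2, 7.6]
grip_width: 0.0004
```

```bash
python3 -m creep '[-0.0005,0,0,0,0,0,0, -0.001,0,0,0,0,0,0,-0.001,0,0,0,0,0,0]';python3 -m creep '[-0.0005,0,0,0,0,0,0, -0.001,0,0,0,0,0,0,-0.001,0,0,0,0,0,0]'; 
```

```text
time: 7.45
position: [0.4694, -0.0028, 0.0854]
orientation: [0.698, 0.716, 0.001, -0.001]
wrist_force: [0.1, 6.2, 7.2]
grip_width: 0.0005
time: 7.82
position: [0.4695, -0.0038, 0.0854]
orientation: [0.698, 0.716, 0.001, -0.001]
wrist_force: [-0.3, 5.2, 7.5]
grip_width: 0.0005
```

```bash
python3 -m creep '[-0.0005,0,0,0,0,0,0, -0.001,0,0,0,0,0,0,-0.001,0,0,0,0,0,0]';python3 - <<'E'
from h import *
im=env.get_image("scene"); t=im[170:250,250:380]; cv2.imwrite("pics/s2.png",cv2.resize(t[:,:,::-1],None,fx=6,fy=6,interpolation=cv2.INTER_CUBIC))
E
```

```text
time: 8.2
position: [0.4694, -0.0046, 0.0853]
orientation: [0.698, 0.716, 0.001, -0.001]
wrist_force: [0.2, 6.0, 7.8]
grip_width: 0.0003
```

View pics/s2.png

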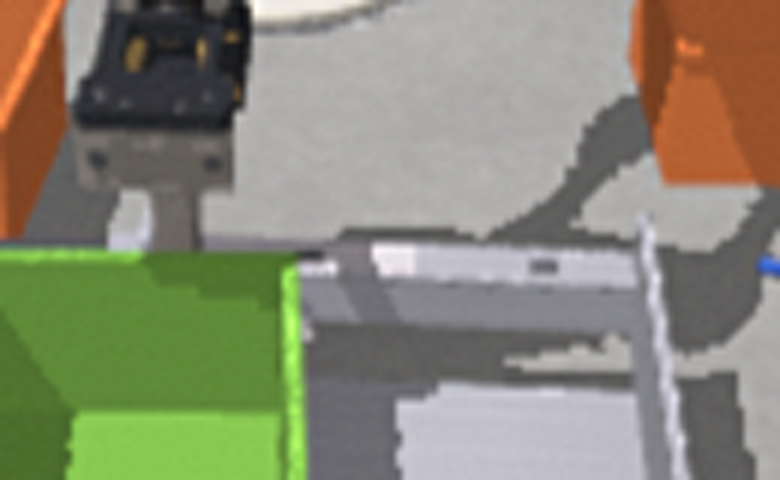

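```bash
python3 -m creep '[-0.0005,0,0,0,0,0,0, -0.001,0,0,0,0,0,0,-0.001,0,0,0,0,0,0]';python3 -m creep '[-0.0005,0,0,0,0,0,0, -0.001,0,0,0,0,0,0,-0.001,0,0,0,0,0,0]'; 
```

```text
time: 8.62
position: [0.4695, -0.0053, 0.0854]
orientation: [0.698, 0.716, 0.002, -0.001]
wrist_force: [-0.9, 7.9, 7.9]
grip_width: 0.0003
time: 9.0
position: [0.4695, -0.0056, 0.0853]
orientation: [0.698, 0.716, 0.002, -0.002]
wrist_force: [-0.4, 10.2, 9.2]
grip_width: 0.0003
```

```bash
python3 -m creep '[-0.0005,0,0,0,0,0,0, -0.001,0,0,0,0,0,0,-0.001,0,0,0,0,0,0]';python3 -m creep '[-0.0005,0,0,0,0,0,0, -0.001,0,0,0,0,0,0,-0.001,0,0,0,0,0,0]'; 
```

```text
time: 9.38
position: [0.4695, -0.0068, 0.0853]
orientation: [0.698, 0.716, 0.002, -0.002]
wrist_force: [-0.7, 8.8, 8.0]
grip_width: 0.0006
time: 9.75
position: [0.4696, -0.0087, 0.0853]
orientation: [0.698, 0.716, 0.001, -0.001]
wrist_force: [-0.0, 6.4, 7.6]
grip_width: 0.0005
```

```bash
python3 -m creep '[-0.001,0,0,0,0,0,0, -0.002,0,0,0,0,0,0,-0.003,0,0,0,0,0,0]';python3 -m creep '[-0.001,0,0,0,0,0,0, -0.002,0,0,0,0,0,0,-0.003,0,0,0,0,0,0]'; 
```

```text
time: 10.12
position: [0.4697, -0.0118, 0.0853]
orientation: [0.698, 0.716, 0.001, -0.001]
wrist_force: [-0.4, 5.4, 7.6]
grip_width: 0.0007
time: 10.5
position: [0.4697, -0.0148, 0.0853]
orientation: [0.698, 0.716, 0.001, -0.001]
wrist_force: [-1.6, 6.3, 6.9]
grip_width: 0.0004
```

```bash
python3 -m creep '[-0.001,0,-0.0015,0,0,0,0, -0.002,0,-0.003,0,0,0,0,-0.004,0,-0.003,0,0,0,0,-0.006,0,-0.003,0,0,0,0,-0.008,0,-0.003,0,0,0,0,-0.010,0,-0.003,0,0,0,0]';python3 - <<'E'
from h import *
im=env.get_image("scene"); t=im[170:250,250:380]; cv2.imwrite("pics/s3.png",cv2.resize(t[:,:,::-1],None,fx=6,fy=6,interpolation=cv2.INTER_CUBIC))
E
```

```text
time: 11.25
position: [0.4687, -0.0243, 0.0866]
orientation: [0.698, 0.716, 0.001, -0.002]
wrist_force: [1.8, 6.4, -2.1]
grip_width: 0.0005
```

View pics/s3.png

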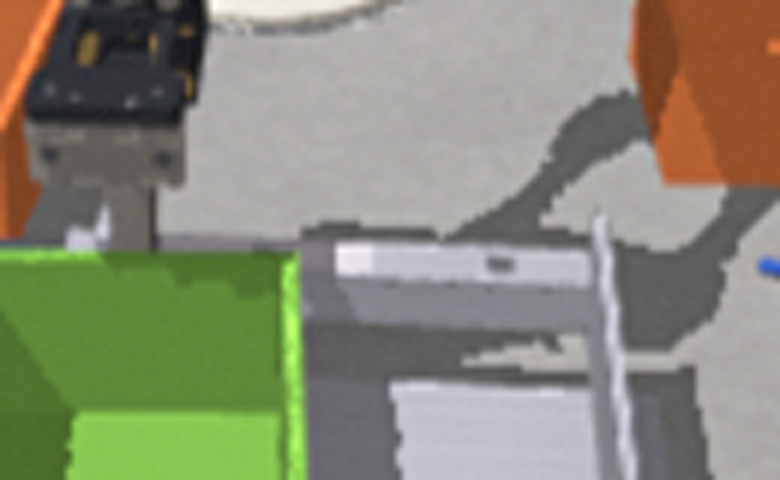

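```bash
python3 -m creep '[-0.0025,0,0,0,0,0,0,-0.005,0,0,0,0,0,0,-0.0075,0,0,0,0,0,0,-0.010,0,0,0,0,0,0,-0.0125,0,0,0,0,0,0,-0.015,0,0,0,0,0,0,-0.0175,0,0,0,0,0,0,-0.020,0,0,0,0,0,0,-0.0225,0,0,0,0,0,0,-0.025,0,0,0,0,0,0,-0.0265,0,0,0,0,0,0,-0.028,0,0,0,0,0,0]'
```

```text
time: 12.8
position: [0.4695, -0.0526, 0.0865]
orientation: [0.698, 0.716, 0.001, -0.002]
wrist_force: [2.2, 4.1, -3.2]
grip_width: 0.0004
```

```bash
for i in 1; do python3 -m creep '[-0.001,0,0,0,0,0,0,-0.002,0,0,0,0,0,0,-0.003,0,0,0,0,0,0]'; done;  python3 -m creep '[-0.001,0,0,0,0,0,0,-0.002,0,0,0,0,0,0]'
```

```text
time: 13.18
position: [0.4698, -0.0569, 0.0874]
orientation: [0.698, 0.716, -0.0, -0.001]
wrist_force: [-0.5, 2.9, -2.4]
grip_width: 0.0004
time: 13.42
position: [0.4699, -0.0586, 0.0874]
orientation: [0.698, 0.716, 0.0, -0.001]
wrist_force: [-1.4, 5.8, -1.1]
grip_width: 0.0004
```

```bash
python3 -m creep '[-0.001,0,0,0,0,0,0]';python3 -m creep '[-0.001,0,0,0,0,0,0]';python3 -m creep '[-0.001,0,0,0,0,0,0]'|grep -v or;
```

```text
time: 13.55
position: [0.4699, -0.0589, 0.0874]
orientation: [0.698, 0.716, 0.001, -0.002]
wrist_force: [-1.5, 9.0, -1.7]
grip_width: 0.0004
time: 13.68
position: [0.4699, -0.0591, 0.0874]
orientation: [0.698, 0.716, 0.001, -0.002]
wrist_force: [-1.1, 12.6, 0.5]
grip_width: 0.0004
time: 13.8
position: [0.4698, -0.0593, 0.0874]
grip_width: 0.0003
```

```bash
python3 -m creep '[0.002,0,0,0,0,0,0,0.006,0,0,0,0,0,0,0.010,0,0,0,0,0,0,0.01,0,-0.03,0,0,0,0,0.010,0,-0.06,0,0,0,0]'; python3 - <<'E'
from h import *
im=env.get_image("scene"); t=im[150:250,240:380]; cv2.imwrite("pics/s4.png",cv2.resize(t[:,:,::-1],None,fx=5.5,fy=5.5,interpolation=cv2.INTER_CUBIC))
im=env.get_image("top"); t=im[120:240,200:350]; cv2.imwrite("pics/t4.png",cv2.resize(t[:,:,::-1],None,fx=5,fy=5,interpolation=cv2.INTER_CUBIC))
E
```

```text
time: 14.42
position: [0.4706, -0.0527, 0.149]
orientation: [0.698, 0.716, -0.0, 0.001]
wrist_force: [0.2, 0.1, -0.2]
grip_width: 0.0004
```

View pics/s4.png

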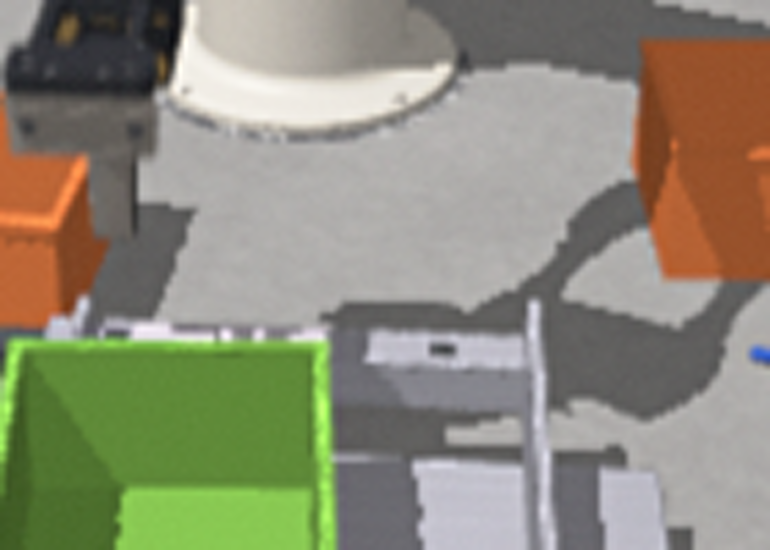

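View pics/t4.png

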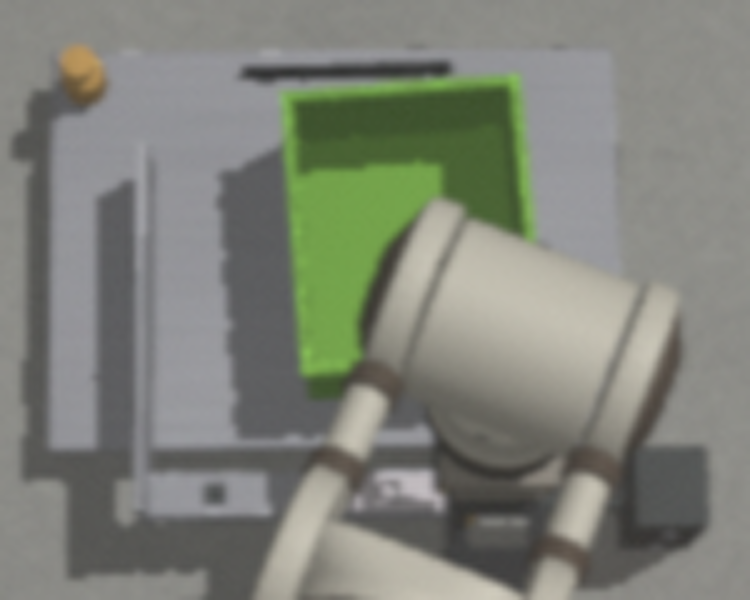

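```bash
python3 -m creep '[0,0,-0.05,0,0,0,0.07, -0.03,0.04,-0.05,0,0,0,0.07, -0.061,0.08,-0.05,0,0,0,0.07,-0.061,0.12,-0.05,0,0,0,0.07,-0.061,0.1555,-0.05,0,0,0,0.07,-0.061,0.1555,-0.05,0,0,0,0.07,-0.061,0.1555,-0.05,0,0,0,0.07]'; python3 - <<'E'
from h import *
im=env.get_image("scene"); t=im[110:310,180:380]; cv2.imwrite("pics/s5.png",cv2.resize(t[:,:,::-1],None,fx=3,fy=3,interpolation=cv2.INTER_CUBIC))
im=env.get_image("top"); t=im[120:240,200:350]; cv2.imwrite("pics/t5.png",cv2.resize(t[:,:,::-1],None,fx=5,fy=5,interpolation=cv2.INTER_CUBIC))
for d in env.silhouettes("scene","spray_bottle")[:2]: print(d["p"],d["position"])
E
```

```text
time: 15.4
position: [0.6266, -0.1093, 0.197]
orientation: [0.698, 0.716, -0.001, -0.001]
wrist_force: [-0.3, 0.1, 0.7]
grip_width: 0.0687
0.8 [200.6, 148.1]
```

View pics/s5.png

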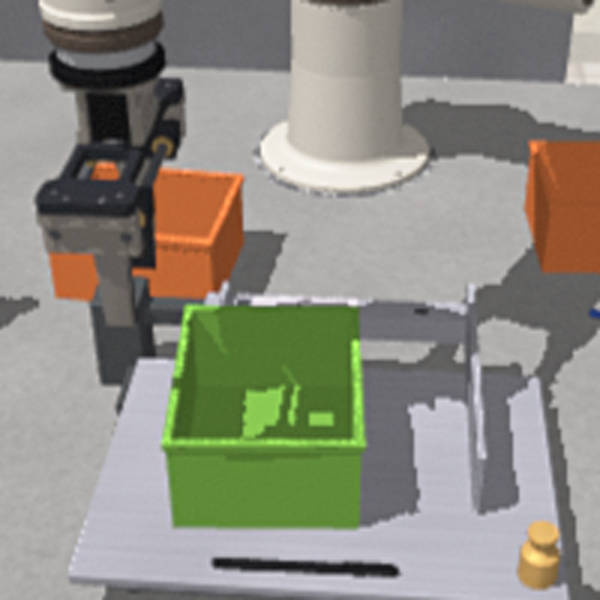

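View pics/t5.png

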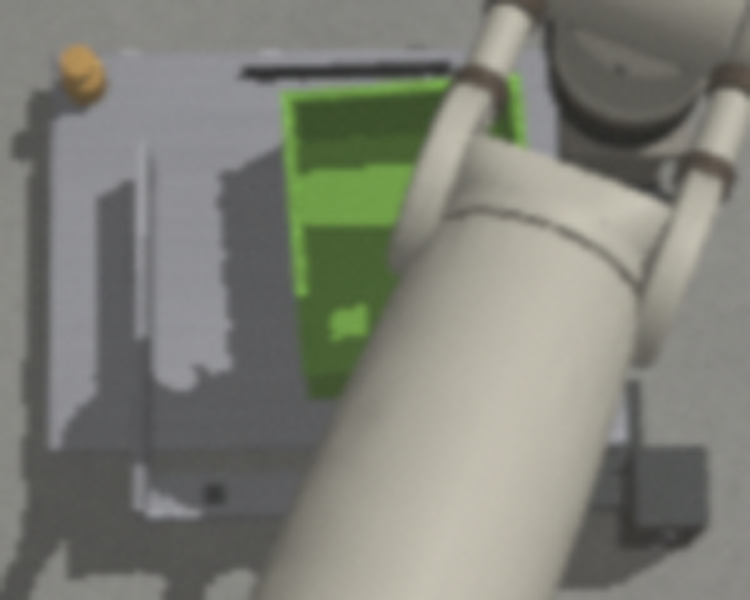

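```bash
python3 -m creep '[0,0,0.03,0,0,0,0.07,0,0,0.06,0,0,0,0.07,0,0,0.09,0,0,0,0.07,0,0,0.115,0,0,0,0.07,0,0,0.13,0,0,0,0.07,0,0,0.13,0,0,0,0.07]'; python3 - <<'E'
from h import *
im=env.get_image("scene"); t=im[110:310,180:380]; cv2.imwrite("pics/s6.png",cv2.resize(t[:,:,::-1],None,fx=3,fy=3,interpolation=cv2.INTER_CUBIC))
E
```

```text
time: 16.3
position: [0.6264, -0.1091, 0.0671]
orientation: [0.698, 0.716, -0.0, -0.001]
wrist_force: [-0.7, -0.4, 0.0]
grip_width: 0.07
```

View pics/s6.png

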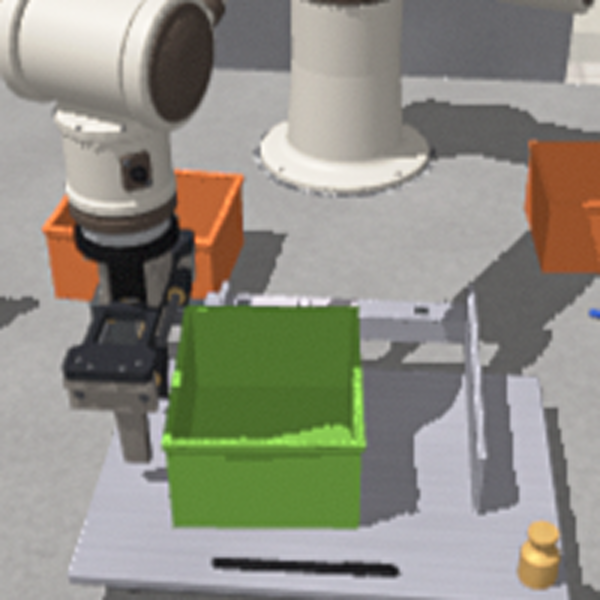

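```bash
python3 -m creep '[0.004,0,0,0,0,0,0.07,0.008,0,0,0,0,0,0.07,0.011,0,0,0,0,0,0.07,0.014,0,0,0,0,0,0.07,0.017,0,0,0,0,0,0.07,0.020,0,0,0,0,0,0.07,0.023,0,0,0,0,0,0.07,0.026,0,0,0,0,0,0.07,0.029,0,0,0,0,0,0.07,0.032,0,0,0,0,0,0.07,0.035,0,0,0,0,0,0.07,0.038,0,0,0,0,0,0.07]';python3 -m creep '[0.003,0,0,0,0,0,0.07,0.006,0,0,0,0,0,0.07,0.009,0,0,0,0,0,0.07,0.012,0,0,0,0,0,0.07,0.015,0,0,0,0,0,0.07,0.018,0,0,0,0,0,0.07,0.021,0,0,0,0,0,0.07,0.024,0,0,0,0,0,0.07,0.027,0,0,0,0,0,0.07,0.030,0,0,0,0,0,0.07,0.033,0,0,0,0,0,0.07,0.036,0,0,0,0,0,0.07]'
 python3 - <<'E'
from h import *
im=env.get_image("scene"); t=im[150:310,180:380]; cv2.imwrite("pics/s7.png",cv2.resize(t[:,:,::-1],None,fx=3.7,fy=3.7,interpolation=cv2.INTER_CUBIC))
im=env.get_image("top"); t=im[120:240,200:350]; cv2.imwrite("pics/t7.png",cv2.resize(t[:,:,::-1],None,fx=5,fy=5,interpolation=cv2.INTER_CUBIC))
E
```

```text
time: 17.85
position: [0.6267, -0.0712, 0.068]
orientation: [0.698, 0.716, 0.0, 0.0]
wrist_force: [0.2, -3.5, 1.9]
grip_width: 0.0703
time: 19.35
position: [0.6256, -0.0352, 0.068]
orientation: [0.698, 0.716, 0.0, 0.0]
wrist_force: [0.3, -4.3, 3.9]
grip_width: 0.0702
```

View pics/s7.png

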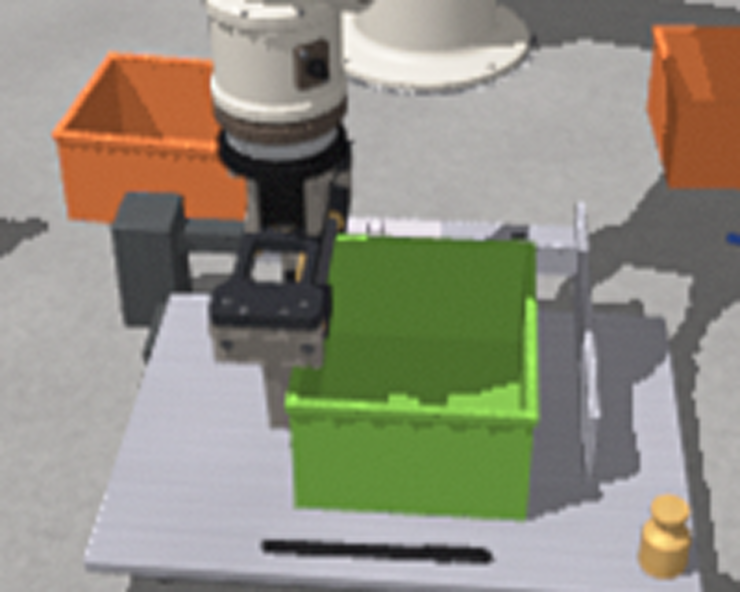

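View pics/t7.png

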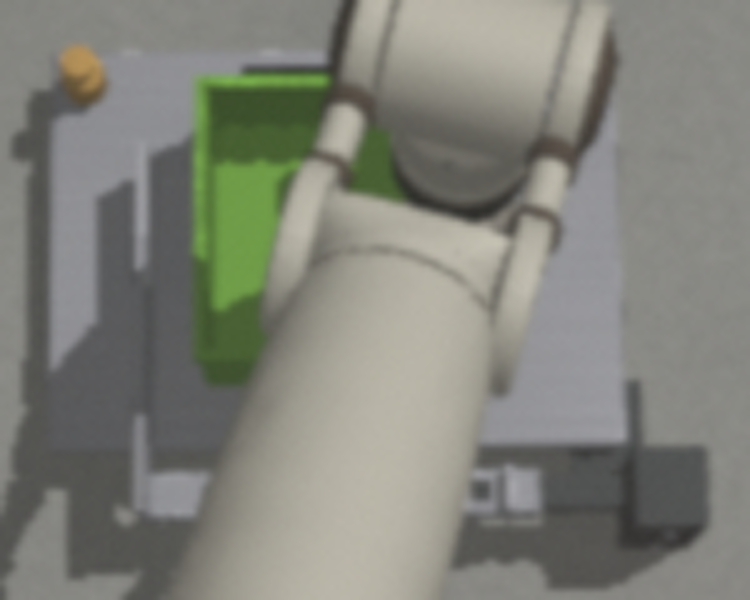

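```bash
python3 -m creep '[0.003,0,0,0,0,0,0.07,0.006,0,0,0,0,0,0.07,0.009,0,0,0,0,0,0.07,0.012,0,0,0,0,0,0.07,0.015,0,0,0,0,0,0.07,0.018,0,0,0,0,0,0.07,0.020,0,0,0,0,0,0.07,0.022,0,0,0,0,0,0.07]';python3 -m creep '[0.001,0,0,0,0,0,0.07,0.002,0,0,0,0,0,0.07]'
 python3 - <<'E'
from h import *
im=env.get_image("scene"); t=im[190:310,240:380]; cv2.imwrite("pics/s8.png",cv2.resize(t[:,:,::-1],None,fx=5,fy=5,interpolation=cv2.INTER_CUBIC))
E
```

```text
time: 20.45
position: [0.6248, -0.0132, 0.0678]
orientation: [0.698, 0.716, -0.0, -0.0]
wrist_force: [-0.5, -3.1, 1.4]
grip_width: 0.0698
time: 20.7
position: [0.6248, -0.0113, 0.0678]
orientation: [0.698, 0.716, -0.0, -0.0]
wrist_force: [-0.1, -3.0, 0.9]
grip_width: 0.0699
```

View pics/s8.png

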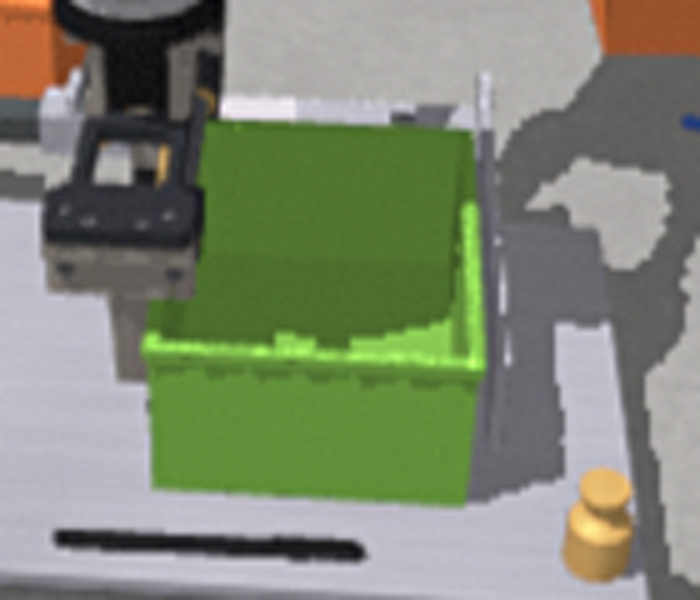

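```bash
for i in 1; do python3 -m creep '[0.001,0,0,0,0,0,0.07,0.002,0,0,0,0,0,0.07]'; python3 -m creep '[0.001,0,0,0,0,0,0.07,0.002,0,0,0,0,0,0.07]'; done | grep -E "pos|force"
```

```text
position: [0.6248, -0.0093, 0.0678]
wrist_force: [0.4, -2.6, 1.7]
position: [0.6247, -0.0072, 0.0678]
wrist_force: [-0.2, -2.7, 0.4]
```

```bash
python3 -m creep '[0.0005,0,0,0,0,0,0.07,0.001,0,0,0,0,0,0.07]' | grep -E "pos|force"; python3 -m creep '[0.0005,0,0,0,0,0,0.07,0.001,0,0,0,0,0,0.07]' | grep -E "pos|force"
```

```text
position: [0.6247, -0.0063, 0.0678]
wrist_force: [-0.2, -2.7, -0.3]
position: [0.6247, -0.0053, 0.0678]
wrist_force: [0.3, -1.2, -0.5]
```

```bash
python3 -m creep '[0.0005,0,0,0,0,0,0.07,0.001,0,0,0,0,0,0.07]' | grep -E "pos|force"; python3 -m creep '[0.0005,0,0,0,0,0,0.07,0.001,0,0,0,0,0,0.07]' | grep -E "pos|force"; python3 -m creep '[0.0005,0,0,0,0,0,0.07,0.001,0,0,0,0,0,0.07]' | grep -E "pos|force"
```

```text
position: [0.6246, -0.0043, 0.0678]
wrist_force: [-0.6, -2.3, -0.8]
position: [0.6246, -0.0033, 0.0678]
wrist_force: [0.5, -1.8, 0.1]
position: [0.6246, -0.0023, 0.0678]
wrist_force: [0.1, -1.6, -0.6]
```

```bash
python3 -m creep '[0.0005,0,0,0,0,0,0.07,0.001,0,0,0,0,0,0.07]' | grep -E "pos|force"; python3 -m creep '[0.0005,0,0,0,0,0,0.07,0.001,0,0,0,0,0,0.07]' | grep -E "pos|force"
 python3 - <<'E'
from h import *
im=env.get_image("scene"); t=im[190:310,240:380]; cv2.imwrite("pics/s9.png",cv2.resize(t[:,:,::-1],None,fx=5,fy=5,interpolation=cv2.INTER_CUBIC))
E
```

```text
position: [0.6246, -0.0013, 0.0679]
wrist_force: [1.1, -2.5, 0.2]
position: [0.6248, -0.0009, 0.0681]
wrist_force: [0.2, -4.9, -0.1]
```

View pics/s9.png

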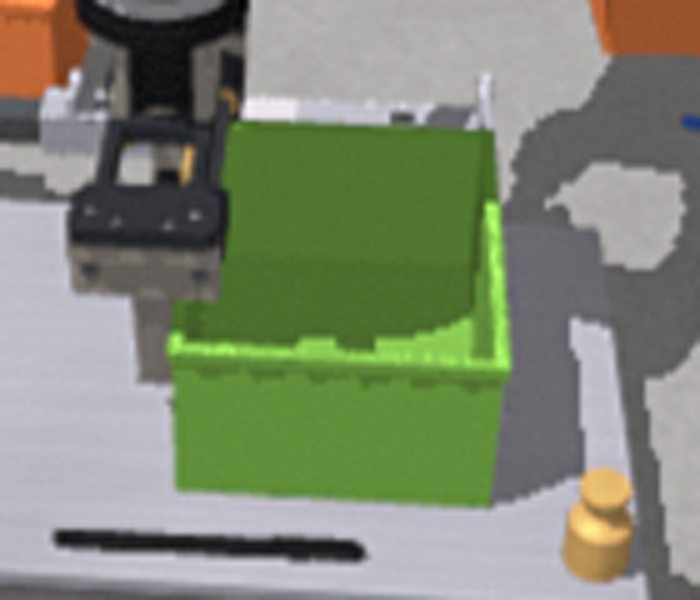

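```bash
python3 -m creep '[0.0005,0,0,0,0,0,0.07,0.001,0,0,0,0,0,0.07]' | grep -E "pos|force"; python3 -m creep '[0.0005,0,0,0,0,0,0.07,0.0005,0,0,0,0,0,0.07]'; python3 -c "
from h import *
print(env.get_state()['wrist_torque'])"
```

```text
position: [0.6248, -0.0, 0.0681]
wrist_force: [0.0, -4.6, -1.1]
time: 23.55
position: [0.6248, 0.0005, 0.0681]
orientation: [0.698, 0.716, -0.0, 0.0]
wrist_force: [-0.0, -5.9, 0.3]
grip_width: 0.0698
[-0.69480785  0.04869518  0.21099982]
```

```bash
python3 -m creep '[0.0005,0,0,0,0,0,0.07,0.0005,0,0,0,0,0,0.07]'|grep -E "pos|force"; python3 -m creep '[0.0005,0,0,0,0,0,0.07,0.0005,0,0,0,0,0,0.07]'; python3 -c "
from h import *
print(env.get_state()['wrist_torque'])"
```

```text
position: [0.6248, 0.0008, 0.0682]
wrist_force: [0.1, -5.4, -0.8]
time: 24.05
position: [0.6248, 0.001, 0.0682]
orientation: [0.698, 0.716, -0.001, 0.001]
wrist_force: [-0.1, -6.6, 0.0]
grip_width: 0.07
[-0.92653717  0.04922837  0.31840915]
```

```bash
python3 -m creep '[0.0005,0,0,0,0,0,0.07,0.001,0,0,0,0,0,0.07,0.001,0,0,0,0,0,0.07]'; python3 -c "
from h import *
print(env.get_state()['wrist_torque'])"
```

```text
time: 24.42
position: [0.6248, 0.0012, 0.0684]
orientation: [0.698, 0.716, -0.001, 0.001]
wrist_force: [-0.8, -8.8, 0.1]
grip_width: 0.0695
[-1.30166061  0.18578968  0.34158991]
```

```bash
python3 -m creep '[-0.003,0,0,0,0,0,0.07,-0.006,0,0,0,0,0,0.07,-0.012,0,0,0,0,0,0.07,-0.025,0,0,0,0,0,0.07,-0.045,0,0,0,0,0,0.07,-0.045,0,-0.03,0,0,0,0.07,-0.045,0,-0.07,0,0,0,0.07,-0.045,0,-0.12,0,0,0,0.07,-0.085,0,-0.15,0,0,0,0.07,-0.14,0,-0.15,0,0,0,0.07,-0.20,0,-0.15,0,0,0,0.07,-0.20,0,-0.15,0,0,0,0.07]'
 python3 - <<'E'
from h import *
im=env.get_image("scene"); t=im[180:310,200:380]; cv2.imwrite("pics/s10.png",cv2.resize(t[:,:,::-1],None,fx=4.4,fy=4.4,interpolation=cv2.INTER_CUBIC))
im=env.get_image("top"); t=im[120:240,200:350]; cv2.imwrite("pics/t10.png",cv2.resize(t[:,:,::-1],None,fx=5,fy=5,interpolation=cv2.INTER_CUBIC))
cv2.imwrite("pics/t10f.png",im[:,:,::-1])
E
```

```text
time: 25.92
position: [0.6287, -0.2023, 0.2176]
orientation: [0.7, 0.714, -0.0, 0.0]
wrist_force: [-0.4, 1.1, -0.1]
grip_width: 0.07
```

View pics/s10.png

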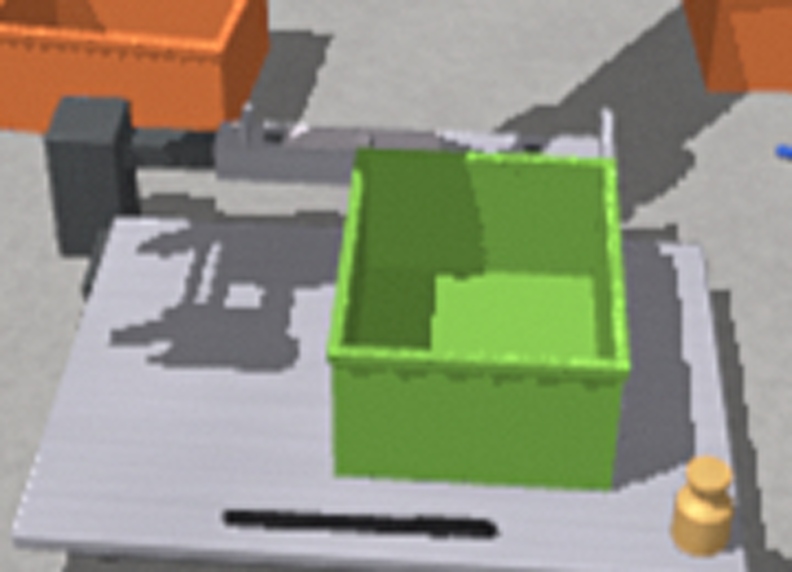

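View pics/t10.png

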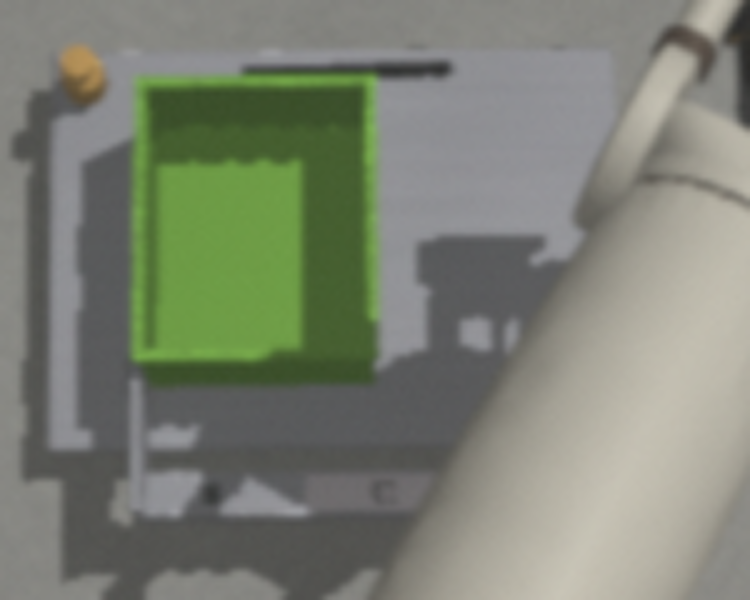

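```bash
python3 -m creep '[0,0,-0.05,0,0,0,0.07,-0.05,0,-0.08,0,0,0,0.07,-0.10,0,-0.08,0,0,0,0.07,-0.15,0,-0.08,0,0,0,0.07,-0.15,0,-0.08,0,0,0,0.07,-0.15,0,-0.08,0,0,0,0.07,-0.15,0,-0.08,0,0,0,0.07]'
 python3 - <<'E'
from h import *
im=env.get_image("scene"); t=im[195:235,240:350]; cv2.imwrite("pics/s11.png",cv2.resize(t[:,:,::-1],None,fx=7,fy=7,interpolation=cv2.INTER_CUBIC))
im=env.get_image("top"); t=im[130:235,200:310]; cv2.imwrite("pics/t11.png",cv2.resize(t[:,:,::-1],None,fx=5.6,fy=5.6,interpolation=cv2.INTER_CUBIC))
a=cv2.imread("pics/scene0.png")[195:235,240:350]; cv2.imwrite("pics/s11_0.png",cv2.resize(a,None,fx=7,fy=7,interpolation=cv2.INTER_CUBIC))
E
```

```text
time: 26.9
position: [0.634, -0.3447, 0.2984]
orientation: [0.697, 0.717, 0.0, 0.0]
wrist_force: [-0.2, 0.7, -0.5]
grip_width: 0.0697
```

View pics/s11.png

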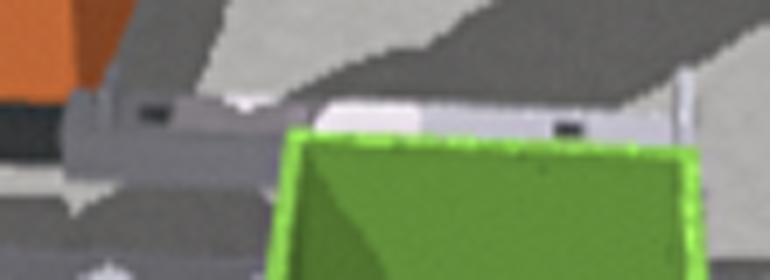

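View pics/t11.png

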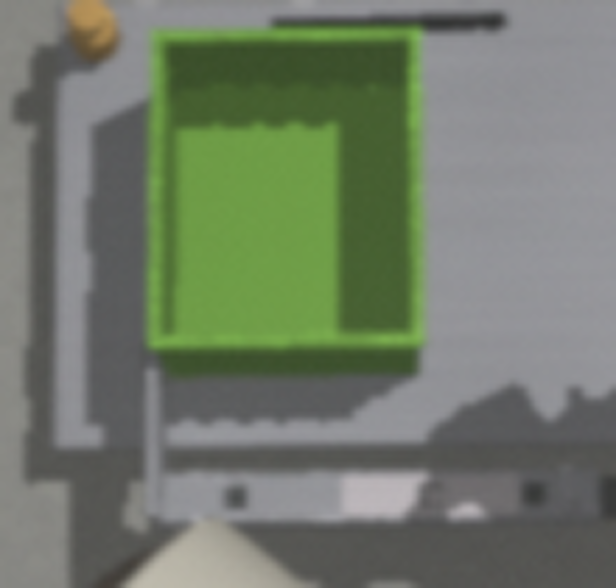

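View pics/s11_0.png

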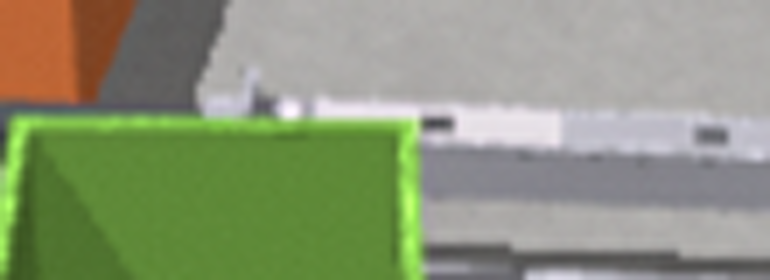

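```bash
python3 -m creep '[0.06,0,0,0,0,0,0.07,0.12,-0.02,0,0,0,0,0.07,0.18,-0.04,0,0,0,0,0.07,0.24,-0.06,0,0,0,0,0.07,0.30,-0.08,0,0,0,0,0.07,0.36,-0.10,0,0,0,0,0.07,0.41,-0.12,0,0,0,0,0.07,0.46,-0.15,0,0,0,0,0.07,0.51,-0.18,0,0,0,-0.15,0.07,0.56,-0.21,0,0,0,-0.3,0.07,0.61,-0.24,0,0,0,-0.45,0.07,0.66,-0.27,0,0,0,-0.6,0.07]' | head -3
```

```text
time: 28.5
position: [0.3449, 0.3079, 0.2984]
orientation: [0.453, 0.892, 0.001, 0.0]
```

```bash
python3 -m creep '[0.05,0.01,0,0,0,-0.1,0.07,0.10,0.02,0,0,0,-0.2,0.07,0.15,0.03,0,0,0,-0.3,0.07,0.20,0.04,0,0,0,-0.4,0.07,0.23,0.04,0,0,0,-0.4,0.07,0.23,0.04,0,0,0,-0.4,0.07]' | head -3
 python3 - <<'E'
from h import *
im=env.get_image("scene"); t=im[195:235,240:350]; cv2.imwrite("pics/s12.png",cv2.resize(t[:,:,::-1],None,fx=7,fy=7,interpolation=cv2.INTER_CUBIC))
cv2.imwrite("pics/s12f.png",im[:,:,::-1])
im=env.get_image("top"); t=im[120:240,200:350]; cv2.imwrite("pics/t12.png",cv2.resize(t[:,:,::-1],None,fx=5,fy=5,interpolation=cv2.INTER_CUBIC))
E
```

```text
time: 29.25
position: [0.2425, 0.5172, 0.2979]
orientation: [0.267, 0.964, 0.0, -0.0]
```

View pics/s12.png

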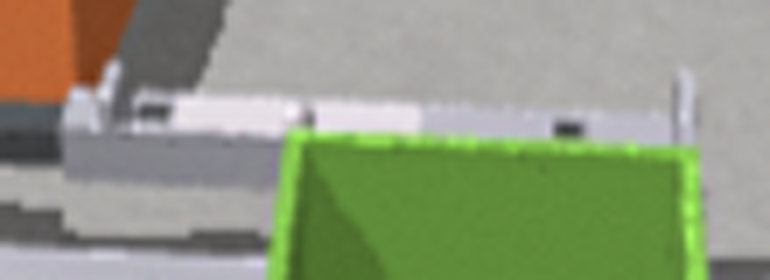

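View pics/t12.png

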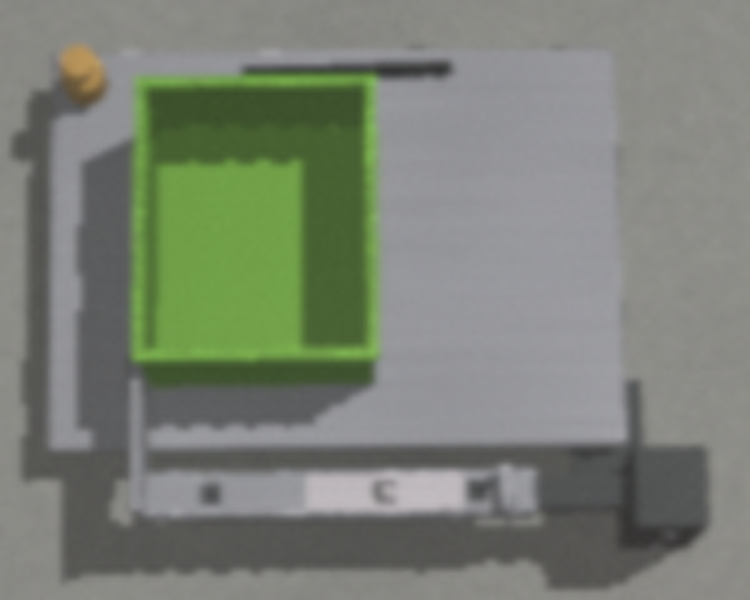

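View pics/s12f.png

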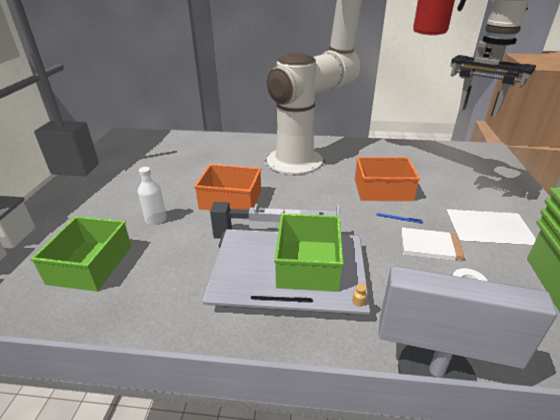

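```bash
python3 -c "
from workcell import env
print(env.job_done(), env.get_state()['time'])"
```

```text
the job is handed in; nothing more can be done
the job is handed in; nothing more can be done
```

The stop bar is shortened to its next hole and the tub stands flat against the stop plate. I handed the job in at about 29 s, with the arm well clear of the scale.

- **Bar:** I pressed the button flush with about 6–8 N. I then pushed the sleeve by the thumb ledge; the force peaked at about 10 N as the hole's edge went over the button, and the sleeve slid at roughly 3–6 N after that. It stopped hard after about 57 mm. I pushed against that stop briefly: the last force I read was 12.6 N, and the final 1 mm step after it was not read. In the last pictures the button shows in the second hole and casts its shadow again. I judged it fully up from that and from the hard stop; its height was not measured.
- **Tub:** I pushed it with both spread fingers at about 2–5 N, which turned it square. I kept pushing until it stopped against the plate, at about 9 N. The sleeve may have shifted back about 1–2 mm within the play of the hole. After letting go, the tub's front edge and the plate line up in the top view, with no gap that I could see.
- **Everything else:** the weight, both pens, the receipt pad and the other objects look unmoved in the last pictures.

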